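# Seat a cap in the inspection jig and hold its mirror at 45 degrees

### The job

Seat the loose orange cap in the square nest of the inspection jig so that its flange lies flush, and let go of it. Then lift the jig's fold-down mirror by its red knob to 45 degrees, so that the far side of the cap shows in it, and keep it there: the mirror falls back when released, so finish while the gripper is still holding it. Leave the white cap, the parts bin and the stack of plates where they are.

Things in the scene. Friction and masses are not known exactly. Their poses are not given: they have to be found in the camera images.
- orange_cap: Loose orange moulded cap, about 60 g: a square flange 60 x 60 x 8 mm with a square boss 34 x 34 mm rising 26 mm above the flange (34 mm tall in all). Origin at the centre of the underside, z up, x and y along the sides. Lies flange down on the bench at any yaw, to the robot's right; it looks the same after a quarter turn.
- white_cap: Bystander: a loose white cap of the same shape and size, beside the orange one (which of the two is nearer the robot varies). Origin at the centre of the underside.
- parts_bin: Bystander: loose open blue bin 120 x 160 x 50 mm with orange clips, beyond the jig. Origin at the centre of the underside.
- plate_stack: Bystander: loose stack of grey carrier plates 120 x 160 x 27 mm, far left. Origin at the centre of the underside.
- jig: Inspection jig fixed to the bench. Origin on the bench; x points from nest to mirror (roughly the robot's left), z up. Aluminium base 250 x 150 x 12 mm, x -150 to +100 mm. On it a blue nest plate 100 x 120 x 20 mm centred at x -85, top at height 32 mm. A thin steel arc at y = -72 mm, 75 mm in radius about the hinge line, carries a red mark at 45 degrees.
- nest (a point): Centre of the floor of the square nest, 24 mm above the bench. The pocket is 63 x 63 mm (1.5 mm play each side of the cap), 8 mm deep, with a 2 mm chamfer at its mouth; sides along the jig's x and y. Axes as the jig's.
- mirror_hinge (a point): Middle of the mirror's hinge line, which runs along the jig's y; 75 mm along the jig's x from the nest's centre and 45 mm above the bench. Axes as the jig's.
- mirror_angle (a joint): Angle of the mirror about its hinge: 0 lying flat (as it starts), growing as the free end rises, stop at 1.3 rad; 45 degrees is 0.785 rad. Free hinge without catch: it falls back to 0 from any angle.
- mirror: The mirror flap, about 280 g with its hinge pin: a black panel 88 x 116 x 6 mm with a mirror glass on top, its middle plane through the hinge line. Origin on the hinge line; x runs along the panel to the knob, y along the hinge, z is the mirror's normal.
- knob (a point): Centre of the red knob at the mirror's free end, 125 mm from the hinge line in the panel's middle plane: a cylinder, diameter 22, length 30 mm, axis parallel to the hinge, on a 10 mm stem. Flat, it is 45 mm above the bench, 15 mm past the base plate; pinch it from above by its free end faces (fingers closing along the hinge), and it turns between them as the mirror rises.
There are look-alikes about, which are no part of the job. Of the things that look like the orange_cap, the largest one is meant.

How it is judged:
By the outcome, as a careful person would: the job done as asked, in the order asked, and still so for the second after the job is handed in, while the arm keeps its last pose, push and grip.
It also fails if it takes over 45 s, if anything falls off the work surface, if the arm or the gripper's body presses on something with over 40 N, if the wrist force passes 120 N, or if a joint passes its speed limit or range.

### The arm

A 6-joint arm with a two-finger parallel gripper is mounted at the origin on the work surface. World frame = base frame: x ahead of the robot, y to its left, z up, the work surface at z = 0. Lengths are in m, angles in rad, forces in N, time in s.
With the tool pointing down it reaches from about 0.375 to 0.9 m from the base axis. Payload 3.1 kg.
Tool frame: the origin (TCP) lies between the finger pads; the fingertips stand manip.finger_overhang ahead of it and the grasp point (between the pads) lies 5 mm behind it (manip.finger_overhang is the distance from the TCP to the fingertips, in m); z points along the fingers, y is the line along which they close (so a half turn about z gives the same grasp; the last joint's range is limited). The gripper opens to 85 mm and grips with 20 to 120 N. Pads are 22 mm wide; open, the fingers measure 114 mm over their backs; the gripper's body (76 mm by 85 mm) begins 54 mm behind the grasp point. The pads swing forward as they close: fully open they stand 13 mm farther back than shut.
Start: joints at [0.948, 0.527, 1.433, -0, 1.181, -0.178], TCP at [0.269, 0.564, 0.245] pointing down, gripper open.
Joint ranges: [-3.08, 3.08], [-0.75, 2.2], [0.22, 2.44], [-1.43, 4.57], [0, 2.65], [-2.85, 2.85]. Speed limits (rad/s): [2.79, 2.79, 3.14, 3.14, 3.14, 3.14].

### API

Orientations are given as a unit quaternion [x, y, z, w].
In Python, from station import manip gives the robot as it stands.
- The arm moves only by the tool drive_tool, never from a script. Its argument "plan" is a list of rows, each a list of 7 numbers: the shift along the tool's x, y, z in m, then the turn, a rotation vector about the tool's x, y, z in degrees, then the opening, from -1 (shut) to 1 (fully open). In form: [[x, y, z, wx, wy, wz, gripper], ...]. A call has 1 to 10 rows; each row shifts and turns the commanded pose from where the row before left it, along the tool's axes as they then stand; what a row does not reach is not made up. A row lasts 1/10 s, in which the tool goes at most 50 mm and 8.59 degrees, less where a joint would pass 70% of its speed; a pose out of reach is approached as far as the arm can. A call is refused whole if a number of a shift passes 0.05 or a number of a turn 8.59, either way. A call with a gripper value outside its range is refused whole. The fingers move at their own pace and stop on an object; "newtons" is the grip in N (left out, the last holds). Time passes only in rows, so rows that do not move let the fingers close. It gives the time, the measured TCP pose, the force, the opening and the grip force at its end, in the units of the state.
- manip.sense(): the state, without advancing time (a new reading comes with each control period).
- manip.snapshot(name): name is "side" or "top" or "wrist"; returns a dict with "image" (420x560x3 uint8, red, green, blue), "z_map" (420x560 float32, m along the optical axis (not along the pixel's ray), 0 where there is no reading), "fov_y" (degrees; the focal length in pixels is half the picture's height over the tangent of half this angle, whatever the lens; pixels are square), "cx", "cy" (the principal point, pixels), "extrinsics" (4x4, takes a point from camera to world coordinates); the wrist camera has in their place "mount" (4x4, takes a point from camera to tool coordinates, whose origin is the TCP and whose axes are the flange's). Camera axes: x right, y up, looking along -z (the intrinsics and any distortion apply to the point x, -y, -z); pixel columns grow to the right and rows downward; lengths in m; the calibration is good to about 2 mm. A picture is of the moment at which its call begins: read the wrist's pose just before it.
- manip.sign_off(): hands the job in; it is judged then, once.
The state is a dict: "t": time; "q": joint angles; "qd": joint speeds; "tau": joint torques, N m; "tcp_pos": TCP position; "tool_rot": TCP orientation; "force": force on the tool from outside, world axes, zero at the start; "ft_torque": the same for the moment, N m; "finger_gap": opening from 0.0 (shut) to 1.0 (fully open); "gripper_force": force on a finger pad.
Only numpy, scipy, OpenCV 4.12 (cv2) and the standard library are available. Lean on these libraries where they do the work, as an engineer would, in place of code of your own. Each camera call takes 0.05 s, during which the arm holds its last target. There are 200 camera calls.

## Working session

There is one attempt and no reset: what is moved stays moved. The work goes in short steps, Python scripts to look and compute and a tool call to move; the robot and the scene stay as the last step left them, time stands still between calls to the robot, and variables do not carry over. Pictures are saved under pics/ and viewed, at most 10 in all, crops included, and the job is handed in when it is done.

Besides the shell and the picture viewer there is one more tool, called as name(argument=value, ...), one argument or row to a line, values as JSON. drive_tool: Moves the arm, as the interface text tells. Its arguments: {"type":"object","properties":{"plan":{"type":"array"},"newtons":{"type":"number"}},"required":["plan"]}

```bash
ls; mkdir -p pics; cat > h.py <<'E'
import numpy as np, cv2
from station import manip
from scipy.spatial.transform import Rotation as R
def snap(n):
    s=manip.sense(); d=manip.snapshot(n)
    if n=='wrist':
        T=np.eye(4);T[:3,:3]=R.from_quat(s['tool_rot']).as_matrix();T[:3,3]=s['tcp_pos'];d['extrinsics']=T@d['mount']
    return d
def cloud(d):
    z=d['z_map'];h,w=z.shape;f=h/2/np.tan(np.radians(d['fov_y'])/2)
    v,u=np.mgrid[:h,:w]
    P=np.stack([(u-d['cx'])/f*z,-(v-d['cy'])/f*z,-z,np.ones_like(z)],-1)@d['extrinsics'].T
    P=P[...,:3];P[z==0]=np.nan
    return P
E
python3 - <<'E'
from h import *
import pickle
s=manip.sense();print(s,manip.finger_overhang)
for n in ['top','side']:
    d=snap(n);cv2.imwrite(f'pics/{n}0.png',d['image'][...,::-1]);pickle.dump(d,open(n+'.pkl','wb'))
    print(n,[(k,v) for k,v in d.items() if k not in('image','z_map')])
E
```

```text
pics
{'t': 0.0, 'q': array([ 9.47515719e-01,  5.28473183e-01,  1.43392307e+00,  2.54960894e-05,
        1.18136471e+00, -1.78461108e-01]), 'qd': array([-3.64976010e-04, -1.47879429e-03,  1.35954851e-03, -1.24061868e-05,
       -1.47446849e-03,  1.14082387e-03]), 'tau': array([ 9.78269927e-04, -4.42343903e+01, -1.78025883e+01, -1.75150003e-04,
        8.41709058e-03,  1.80407693e-05]), 'tcp_pos': array([0.26847257, 0.56363994, 0.24432265]), 'tool_rot': array([ 2.20585260e-01,  9.75367094e-01, -9.93606188e-04, -4.33913606e-04]), 'force': array([ 0.23244103,  0.99012615, -0.03416486]), 'ft_torque': array([-0.05999917,  0.01137117, -0.002481  ]), 'gripper_force': 0.0, 'finger_gap': 0.9997405773678322} 0.014
top [('fov_y', 57.724930624193256), ('cx', 278.64404427596344), ('cy', 207.71838755947923), ('extrinsics', array([[ 0.05076163,  0.97758132, -0.20434778,  0.45466329],
       [-0.99870321,  0.05048502, -0.00657014, -0.0184093 ],
       [ 0.00389365,  0.20441629,  0.9788763 ,  0.91625853],
       [ 0.        ,  0.        ,  0.        ,  1.        ]]))]
side [('fov_y', 54.10329189454957), ('cx', 280.3341090595581), ('cy', 210.74694661727014), ('extrinsics', array([[ 0.9980528 ,  0.05384417, -0.03148663,  0.56201813],
       [-0.06159874,  0.77146223, -0.63328637, -0.73649855],
       [-0.00980803,  0.63399277,  0.77327677,  0.95210602],
       [ 0.        ,  0.        ,  0.        ,  1.        ]]))]
```

View pics/top0.png

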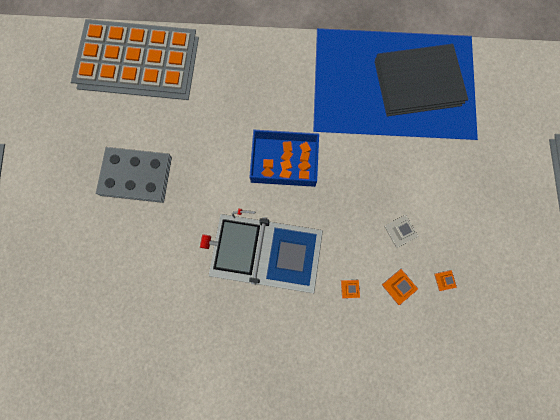

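View pics/side0.png

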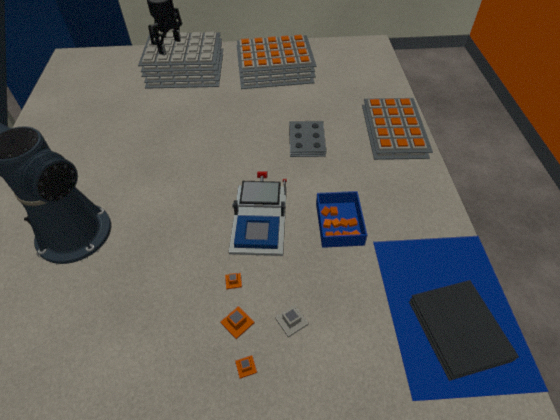

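Top view: the candidates for the orange cap are the small caps at (350,289) and (446,280), the large one at (400,287), and the clips in the bin (285,160) and trays. I choose the large one at (400,287). The jig's nest is at (291,256), the mirror at (237,247) and the knob at (205,242). The side view agrees, with the cap at (237,321), the nest at (258,232) and the knob at (262,175).

```bash
cat > meas.py <<'E'
from h import *
import pickle
def comps(d,mask):
    n,l,st,c=cv2.connectedComponentsWithStats(mask.astype(np.uint8),connectivity=8)
    return [(l==i) for i in range(1,n) if st[i,4]>25]
def rep(name,P,m,z0,z1):
    Q=P[m];Q=Q[np.isfinite(Q).all(1)];Q=Q[(Q[:,2]>z0)&(Q[:,2]<z1)]
    if len(Q)<15: return
    r=cv2.minAreaRect((Q[:,:2]*1000).astype(np.float32))
    print(name,'n',len(Q),'rect c',np.round(r[0],1),'size',np.round(r[1],1),'ang',round(r[2],1),'z med',np.round(np.median(Q[:,2])*1000,1))
for n in ['top','side']:
    d=pickle.load(open(n+'.pkl','rb'));P=cloud(d);im=d['image'];H=cv2.cvtColor(im,cv2.COLOR_RGB2HSV)
    h,s,v=H[...,0],H[...,1],H[...,2]
    near=(P[...,0]>.3)&(P[...,0]<.62)&(abs(P[...,1])<.5)
    print(n)
    for m in comps(d,(h>6)&(h<22)&(s>150)&near): rep('orange',P,m,.002,.05)
    for m in comps(d,(h>100)&(h<125)&(s>120)&near): rep('blue',P,m,.025,.04)
    for m in comps(d,((h<5)|(h>174))&(s>150)&near): rep('red',P,m,.02,.08)
E
python3 meas.py
python3 - <<'E'
from h import *
import pickle
t=pickle.load(open('top.pkl','rb'))['image'];s=pickle.load(open('side.pkl','rb'))['image']
a=cv2.resize(t[200:310,190:470],None,fx=2.8,fy=2.8,interpolation=2)
b=cv2.resize(s[160:380,215:325],None,fx=1.3,fy=1.3,interpolation=2)
c=np.zeros((600,784,3),np.uint8);c[:308]=a[:308];c[308:308+286,:143]=b
k=cv2.resize(s[165:265,220:300],None,fx=2.9,fy=2.9);c[308:598,160:392]=k
k=cv2.resize(s[265:385,215:320],None,fx=2.4,fy=2.4);c[308:596,400:652]=k
cv2.imwrite('pics/crop1.png',c[...,::-1])
E
```

```text
top
orange n 554 rect c [ 471.3 -304.5] size [59.9 60.1] ang 40.8 z med 9.7
orange n 261 rect c [ 491.  -412.1] size [41.  43.6] ang 14.7 z med 7.3
orange n 257 rect c [ 460.6 -188.8] size [39.  41.7] ang 2.9 z med 7.0
blue n 1491 rect c [527.3 -47.4] size [ 98.9 119. ] ang 83.8 z med 32.7
red n 115 rect c [548.4 150.6] size [20.6 28.6] ang 83.8 z med 54.7
side
orange n 182 rect c [ 462.6 -189.3] size [40.  42.4] ang 5.5 z med 8.4
orange n 468 rect c [ 473.4 -304.9] size [59.3 60.9] ang 40.9 z med 11.3
orange n 269 rect c [ 493.7 -412.5] size [40.2 42.6] ang 14.3 z med 8.2
blue n 874 rect c [529.3 -48.6] size [100.2 117.5] ang 84.3 z med 34.3
red n 47 rect c [550.4 148.8] size [16.2 27.9] ang 85.0 z med 55.3
```

View pics/crop1.png

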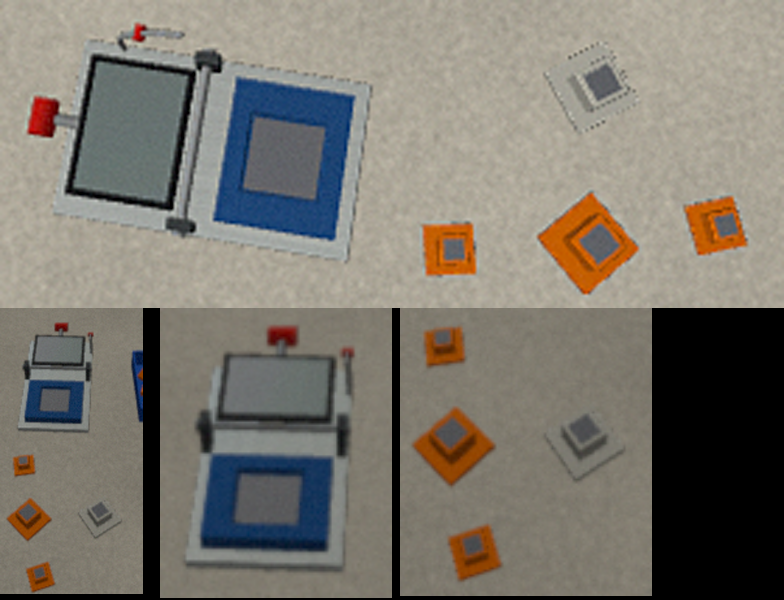

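The crop confirms it: the central cap is clearly the largest, about 60 mm against 40 mm for the small ones. It sits at (472,-305) with yaw 40.8°. The jig's x axis is at about 84° and the nest is near (528,-48). First I turn the tool, then I move over the nest to look closer.

drive_tool(
  plan=[
    [0, 0, 0, 0, 0, 8.1, 1],
    [0, 0, 0, 0, 0, 8.1, 1],
    [0, 0, 0, 0, 0, 8.1, 1],
    [0, 0, 0, 0, 0, 8.1, 1],
    [0, 0, 0, 0, 0, 8.1, 1],
    [0, 0, 0, 0, 0, 8.1, 1],
    [0, 0, 0, 0, 0, 8.1, 1],
    [0, 0, 0, 0, 0, 8.1, 1],
    [0, 0, 0, 0, 0, 8.1, 1],
    [0, 0, 0, 0, 0, 8.1, 1],
  ],
)

```text
t: 1.1
tcp_pos: [0.2686, 0.5639, 0.2447]
tool_rot: [0.803, 0.596, -0.001, 0.0]
force: [0.2, 0.0, 0.9]
finger_gap: 1.0
gripper_force: 0.0
```

drive_tool(
  plan=[
    [0, 0, 0, 0, 0, 8.1, 1],
    [0, 0, 0, 0, 0, 8.1, 1],
    [0, 0, 0, 0, 0, 8.1, 1],
    [0, 0, 0, 0, 0, 8.1, 1],
    [-0.014, 0.045, 0, 0, 0, 0, 1],
    [-0.014, 0.045, 0, 0, 0, 0, 1],
    [-0.014, 0.045, 0, 0, 0, 0, 1],
    [-0.014, 0.045, 0, 0, 0, 0, 1],
    [-0.014, 0.045, 0, 0, 0, 0, 1],
    [-0.014, 0.045, 0, 0, 0, 0, 1],
  ],
)

```text
t: 2.1
tcp_pos: [0.3833, 0.3037, 0.2451]
tool_rot: [0.936, 0.351, -0.0, 0.0]
force: [0.6, -0.6, 0.2]
finger_gap: 1.003
gripper_force: 0.0
```

drive_tool(
  plan=[
    [-0.014, 0.045, 0, 0, 0, 0, 1],
    [-0.014, 0.045, 0, 0, 0, 0, 1],
    [-0.014, 0.045, 0, 0, 0, 0, 1],
    [-0.014, 0.045, 0, 0, 0, 0, 1],
    [-0.014, 0.045, 0, 0, 0, 0, 1],
    [-0.014, 0.045, 0, 0, 0, 0, 1],
    [-0.014, 0.045, 0, 0, 0, 0, 1],
    [-0.014, 0.045, 0, 0, 0, 0, 1],
    [0, 0, 0, 0, 0, 0, 1],
    [0, 0, 0, 0, 0, 0, 1],
  ],
)

```text
t: 3.1
tcp_pos: [0.5353, -0.0403, 0.2447]
tool_rot: [0.937, 0.35, -0.001, -0.001]
force: [-0.7, 0.5, -0.7]
finger_gap: 0.998
gripper_force: 0.0
```

```bash
python3 - <<'E'
from h import *
import pickle
d=snap('wrist');pickle.dump(d,open('w1.pkl','wb'));cv2.imwrite('pics/w1.png',d['image'][...,::-1]);print(d['mount'])
E
```

```text
[[-1.75327649e-04  9.47426641e-01  3.19973013e-01  8.38939803e-02]
 [ 9.99999835e-01  3.41399186e-04 -4.62923617e-04 -2.20084273e-05]
 [-5.47824694e-04  3.19972879e-01 -9.47426544e-01 -1.27455665e-01]
 [ 0.00000000e+00  0.00000000e+00  0.00000000e+00  1.00000000e+00]]
```

View pics/w1.png

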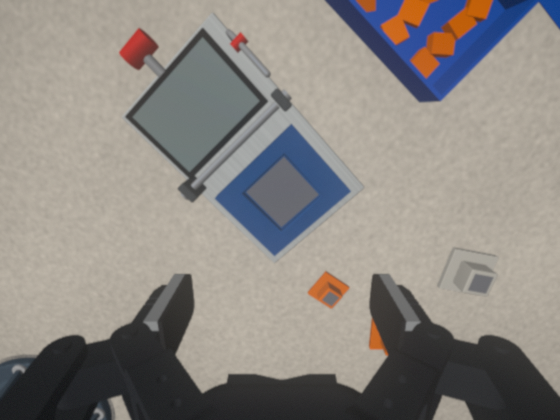

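The wrist picture shows the nest pocket at (282,192), the mirror at (198,103), the knob at (139,48) and the small decoy cap at (328,289). The big orange cap is partly hidden at (378,335). I measure the pocket, plate and knob from this.

```bash
python3 - <<'E'
from h import *
import pickle
from meas import rep,comps
print('---')
d=pickle.load(open('w1.pkl','rb'));P=cloud(d);H=cv2.cvtColor(d['image'],cv2.COLOR_RGB2HSV);h,s,v=[H[...,i] for i in range(3)]
for m in comps(d,(h>100)&(h<125)&(s>100)):
    if not m[150,282] and not m[230,282]: continue
    rep('plate',P,m,.025,.05)
    cs,hi=cv2.findContours(m.astype(np.uint8),cv2.RETR_CCOMP,cv2.CHAIN_APPROX_NONE)
    for c,q in zip(cs,hi[0]):
        if len(c)>80:
            r=cv2.minAreaRect(c);print('contour hole' if q[3]>=0 else 'outer',r)
            X=P[c[:,0,1],c[:,0,0]];print(cv2.minAreaRect((X[:,:2]*1000).astype(np.float32)),np.nanmedian(X[:,2]))
hole=np.zeros(h.shape,np.uint8)
# grey floor
g=(s<60)&(v<160);hole=[m for m in comps(d,g) if m[192,282]]
for m in hole: rep('floor',P,m,.0,.05)
for m in comps(d,((h<5)|(h>174))&(s>150)): rep('red',P,m,.0,.09); 
for z in [(192,282),(103,198),(300,250),(48,139)]: print(z,P[z])
E
```

```text
top
orange n 554 rect c [ 471.3 -304.5] size [59.9 60.1] ang 40.8 z med 9.7
orange n 261 rect c [ 491.  -412.1] size [41.  43.6] ang 14.7 z med 7.3
orange n 257 rect c [ 460.6 -188.8] size [39.  41.7] ang 2.9 z med 7.0
blue n 1491 rect c [527.3 -47.4] size [ 98.9 119. ] ang 83.8 z med 32.7
red n 115 rect c [548.4 150.6] size [20.6 28.6] ang 83.8 z med 54.7
side
orange n 182 rect c [ 462.6 -189.3] size [40.  42.4] ang 5.5 z med 8.4
orange n 468 rect c [ 473.4 -304.9] size [59.3 60.9] ang 40.9 z med 11.3
orange n 269 rect c [ 493.7 -412.5] size [40.2 42.6] ang 14.3 z med 8.2
blue n 874 rect c [529.3 -48.6] size [100.2 117.5] ang 84.3 z med 34.3
red n 47 rect c [550.4 148.8] size [16.2 27.9] ang 85.0 z med 55.3
---
plate n 5769 rect c [528.9 -46.7] size [ 98.6 117.9] ang 83.9 z med 30.8
outer ((281.1172180175781, 192.50689697265625), (87.61299133300781, 104.6373062133789), 48.36646270751953)
((528.943603515625, -46.73075485229492), (98.6247787475586, 117.93797302246094), 83.8819580078125) 0.030699390309084584
contour hole ((281.7886962890625, 192.64950561523438), (54.037872314453125, 54.29473876953125), 47.60256576538086)
((528.9208374023438, -46.74874496459961), (64.74809265136719, 63.64568328857422), 83.6517333984375) 0.02412115056024744
floor n 2514 rect c [529.  -46.9] size [59.6 59.2] ang 83.9 z med 23.5
red n 515 rect c [550.8 152.8] size [16.5 28.8] ang 83.2 z med 54.0
(192, 282) [ 0.52957048 -0.04607458  0.0232992 ]
(103, 198) [0.54852714 0.08023598 0.04796263]
(300, 250) [ 0.37655795 -0.11935735 -0.00176158]
(48, 139) [0.55260777 0.1480313  0.05415816]
```

drive_tool(
  plan=[
    [-0.0315, 0.0227, 0.007, 0, 0, 0, 1],
    [-0.0315, 0.0227, 0.007, 0, 0, 0, 1],
    [-0.0315, 0.0227, 0.007, 0, 0, 0, 1],
    [-0.0315, 0.0227, 0.007, 0, 0, 0, 1],
    [-0.0315, 0.0227, 0.007, 0, 0, 0, 1],
    [-0.0315, 0.0227, 0.007, 0, 0, 0, 1],
    [-0.0315, 0.0227, 0.007, 0, 0, 0, 1],
    [0, 0, 0, 0, 0, 0, 1],
    [0, 0, 0, 0, 0, 0, 1],
    [0, 0, 0, 0, 0, 0, 1],
  ],
)

```text
t: 4.15
tcp_pos: [0.4739, -0.3018, 0.1963]
tool_rot: [0.936, 0.352, -0.0, -0.001]
force: [0.2, 0.8, 0.2]
finger_gap: 0.999
gripper_force: 0.0
```

```bash
sed -i 's/^for n in \[.top/if __name__=="__main__":\n  for n in ["top/; ' meas.py; python3 - <<'E'
s=open('meas.py').read().split('if __name__')[0];open('meas.py','w').write(s)
from h import *
from meas import *
d=snap('wrist');pickle.dump(d,open('w2.pkl','wb'));cv2.imwrite('pics/w2.png',d['image'][...,::-1])
P=cloud(d);H=cv2.cvtColor(d['image'],cv2.COLOR_RGB2HSV);h,s,v=[H[...,i] for i in range(3)]
for m in comps(d,(h>6)&(h<22)&(s>150)): rep('orange',P,m,.0,.05);rep(' flange',P,m,.0,.014)
st=manip.sense();print(st['tcp_pos'],R.from_quat(st['tool_rot']).as_matrix().round(4))
E
```

```text
orange n 1251 rect c [ 462.3 -189.3] size [40.7 40.2] ang 5.5 z med 4.8
 flange n 959 rect c [ 462.3 -189.3] size [40.7 40.2] ang 5.5 z med 4.4
orange n 2347 rect c [ 473.2 -304.4] size [58.7 58.5] ang 41.1 z med 7.3
 flange n 1721 rect c [ 473.2 -304.4] size [58.7 58.5] ang 41.1 z med 6.9
orange n 950 rect c [ 493.4 -412.2] size [40.3 41.1] ang 15.4 z med 4.9
 flange n 700 rect c [ 493.4 -412.2] size [40.3 41.1] ang 15.4 z med 4.5
[ 0.47408907 -0.30179583  0.19648942] [[ 7.518e-01  6.594e-01 -5.000e-04]
 [ 6.594e-01 -7.518e-01  9.000e-04]
 [ 3.000e-04 -1.000e-03 -1.000e+00]]
```

View pics/w2.png

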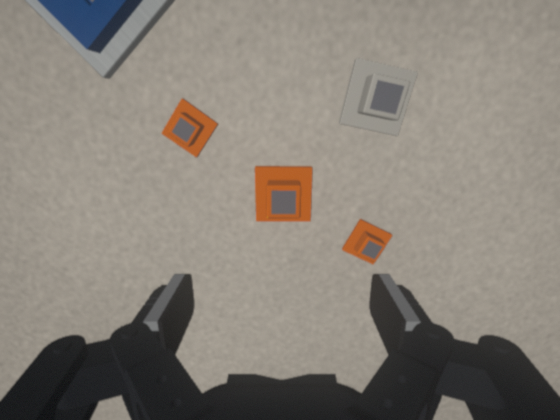

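The cap is square to the tool at (284,194), and all neighbours are clear of the fingers. I now descend and grip the boss.

drive_tool(
  plan=[
    [-0.0026, 0.0013, 0.03, 0, 0, 0, 1],
    [0, 0, 0.04, 0, 0, 0, 1],
    [0, 0, 0.04, 0, 0, 0, 1],
    [0, 0, 0.03, 0, 0, 0, 1],
    [0, 0, 0.02, 0, 0, 0, 1],
    [0, 0, 0.0115, 0, 0, 0, 1],
    [0, 0, 0, 0, 0, 0, 1],
    [0, 0, 0, 0, 0, 0, 1],
  ],
)

```text
t: 5.0
tcp_pos: [0.4735, -0.3065, 0.0256]
tool_rot: [0.936, 0.352, 0.0, 0.001]
force: [0.8, 0.5, 0.7]
finger_gap: 1.003
gripper_force: 0.0
```

drive_tool(
  plan=[
    [0, 0, 0, 0, 0, 0, -1],
    [0, 0, 0, 0, 0, 0, -1],
    [0, 0, 0, 0, 0, 0, -1],
    [0, 0, 0, 0, 0, 0, -1],
    [0, 0, 0, 0, 0, 0, -1],
    [0, 0, 0, 0, 0, 0, -1],
    [0, 0, 0, 0, 0, 0, -1],
    [0, 0, 0, 0, 0, 0, -1],
  ],
  newtons=40,
)

```text
t: 5.8
tcp_pos: [0.4731, -0.3071, 0.0256]
tool_rot: [0.936, 0.351, 0.0, 0.001]
force: [-0.5, 0.4, 6.0]
finger_gap: 0.389
gripper_force: 42.3
```

drive_tool(
  plan=[
    [0, 0, -0.02, 0, 0, 0, -1],
    [0, 0, -0.04, 0, 0, 0, -1],
    [0, 0, -0.04, 0, 0, 0, -1],
    [0, 0, 0, 0, 0, -8.53, -1],
    [0, 0, 0, 0, 0, -8.53, -1],
    [0, 0, 0, 0, 0, -8.53, -1],
    [0, 0, 0, 0, 0, -8.53, -1],
    [0, 0, 0, 0, 0, -8.53, -1],
    [0, 0, 0, 0, 0, 0, -1],
    [0, 0, 0, 0, 0, 0, -1],
  ],
)

```text
t: 6.8
tcp_pos: [0.4725, -0.3066, 0.1246]
tool_rot: [0.746, 0.666, -0.0, -0.0]
force: [-0.5, 0.2, -1.8]
finger_gap: 0.385
gripper_force: 41.4
```

drive_tool(
  plan=[
    [0.035, 0.0035, 0, 0, 0, 0, -1],
    [0.042, 0.0045, 0, 0, 0, 0, -1],
    [0.042, 0.0045, 0, 0, 0, 0, -1],
    [0.042, 0.0045, 0, 0, 0, 0, -1],
    [0.042, 0.0045, 0, 0, 0, 0, -1],
    [0.035, 0.0035, 0, 0, 0, 0, -1],
    [0.0247, 0.0025, 0, 0, 0, 0, -1],
    [0, 0, 0, 0, 0, 0, -1],
    [0, 0, 0, 0, 0, 0, -1],
    [0, 0, 0, 0, 0, 0, -1],
  ],
)

```text
t: 7.8
tcp_pos: [0.5287, -0.0494, 0.1248]
tool_rot: [0.745, 0.667, -0.0, 0.0]
force: [0.7, -0.3, -0.6]
finger_gap: 0.387
gripper_force: 41.4
```

```bash
python3 - <<'E'
from h import *
from meas import *
d=snap('wrist');pickle.dump(d,open('w3.pkl','wb'));cv2.imwrite('pics/w3.png',d['image'][...,::-1])
st=manip.sense();print(st['tcp_pos'],st['force'],st['finger_gap'],R.from_quat(st['tool_rot']).as_matrix().round(4))
P=cloud(d);H=cv2.cvtColor(d['image'],cv2.COLOR_RGB2HSV);h,s,v=[H[...,i] for i in range(3)]
for m in comps(d,(h>6)&(h<22)&(s>150)): rep('orange',P,m,.0,.2)
for m in comps(d,(h>100)&(h<125)&(s>100)): rep('blue',P,m,.025,.04)
E
```

```text
[ 0.52863915 -0.04969519  0.12480764] [-0.4971506  -0.40285762 -0.7603302 ] 0.38992460640518894 [[ 1.107e-01  9.939e-01  2.000e-04]
 [ 9.939e-01 -1.107e-01 -3.000e-04]
 [-3.000e-04  2.000e-04 -1.000e+00]]
orange n 216 rect c [744.3 -25. ] size [23.8 12.1] ang 85.7 z med 14.6
orange n 515 rect c [746.9 -68.8] size [15.6 29. ] ang 1.4 z med 15.7
orange n 7848 rect c [530.5 -41.7] size [46.9 59.5] ang 83.7 z med 106.8
orange n 408 rect c [ 493.  -117.9] size [184.4  17.3] ang 78.3 z med 4.9
blue n 3994 rect c [708.3 -22.6] size [ 41.7 161.6] ang 14.1 z med 32.8
blue n 8840 rect c [529.1 -46.5] size [ 98.8 119.2] ang 83.8 z med 30.9
```

View pics/w3.png

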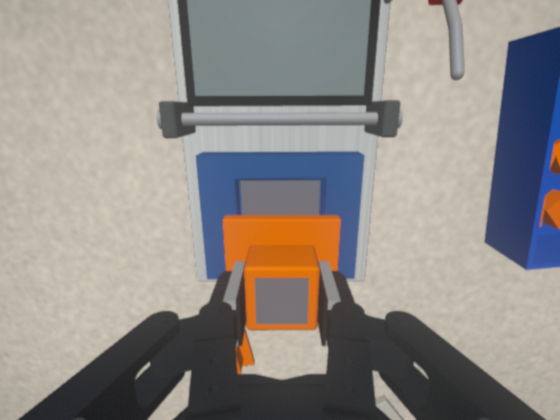

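The cap hangs level over the nest with its flange front edge at row 215, cols 223–339. The pocket is at (280,200). Cap and nest seen by the same camera call for a shift of about +1.4 mm in tool x and -0.8 mm in tool y. I lower it to just above the mouth, then slowly in.

drive_tool(
  plan=[
    [0.0014, -0.0008, 0.02, 0, 0, 0, -1],
    [0, 0, 0.025, 0, 0, 0, -1],
    [0, 0, 0.016, 0, 0, 0, -1],
    [0, 0, 0, 0, 0, 0, -1],
    [0, 0, 0, 0, 0, 0, -1],
    [0, 0, 0, 0, 0, 0, -1],
  ],
)

```text
t: 8.45
tcp_pos: [0.5287, -0.0479, 0.0646]
tool_rot: [0.745, 0.667, 0.0, 0.001]
force: [-0.5, -0.5, -0.7]
finger_gap: 0.391
gripper_force: 41.4
```

drive_tool(
  plan=[
    [0, 0, 0.002, 0, 0, 0, -1],
    [0, 0, 0.002, 0, 0, 0, -1],
    [0, 0, 0.002, 0, 0, 0, -1],
    [0, 0, 0.002, 0, 0, 0, -1],
    [0, 0, 0, 0, 0, 0, -1],
    [0, 0, 0, 0, 0, 0, -1],
  ],
)

```text
t: 9.05
tcp_pos: [0.5279, -0.047, 0.0557]
tool_rot: [0.744, 0.668, -0.0, -0.0]
force: [-0.3, -0.0, -0.5]
finger_gap: 0.387
gripper_force: 41.4
```

drive_tool(
  plan=[
    [0, 0, 0.002, 0, 0, 0, -1],
    [0, 0, 0.002, 0, 0, 0, -1],
    [0, 0, 0.0015, 0, 0, 0, -1],
    [0, 0, 0, 0, 0, 0, -1],
    [0, 0, 0, 0, 0, 0, -1],
  ],
)

```text
t: 9.55
tcp_pos: [0.5279, -0.0471, 0.0502]
tool_rot: [0.745, 0.668, -0.0, -0.0]
force: [0.7, -0.2, -1.2]
finger_gap: 0.39
gripper_force: 41.4
```

drive_tool(
  plan=[
    [0, 0, 0.001, 0, 0, 0, -1],
    [0, 0, 0, 0, 0, 0, -1],
    [0, 0, 0, 0, 0, 0, -1],
  ],
)

```text
t: 9.85
tcp_pos: [0.5281, -0.0471, 0.0496]
tool_rot: [0.745, 0.668, 0.0, 0.0]
force: [-0.3, -1.0, 1.7]
finger_gap: 0.39
gripper_force: 41.8
```

drive_tool(
  plan=[
    [0, 0, 0, 0, 0, 0, 0.6],
    [0, 0, 0, 0, 0, 0, 0.6],
    [0, 0, 0, 0, 0, 0, 0.6],
    [0, 0, 0, 0, 0, 0, 0.6],
    [0, 0, 0, 0, 0, 0, 0.6],
    [0, 0, -0.02, 0, 0, 0, 0.6],
    [0, 0, -0.04, 0, 0, 0, 0.6],
    [0, 0, -0.04, 0, 0, 0, 0.6],
    [0, 0, 0, 0, 0, 0, 0.6],
    [0, 0, 0, 0, 0, 0, 0.6],
  ],
)

```text
t: 10.85
tcp_pos: [0.5284, -0.0472, 0.1503]
tool_rot: [0.744, 0.668, 0.001, 0.001]
force: [0.3, 0.3, -1.0]
finger_gap: 0.8
gripper_force: 0.0
```

```bash
python3 - <<'E'
from h import *
from meas import *
d=snap('wrist');pickle.dump(d,open('w4.pkl','wb'));cv2.imwrite('pics/w4.png',d['image'][...,::-1])
st=manip.sense();print(st['tcp_pos'],st['finger_gap'])
P=cloud(d);H=cv2.cvtColor(d['image'],cv2.COLOR_RGB2HSV);h,s,v=[H[...,i] for i in range(3)]
for m in comps(d,(h>6)&(h<22)&(s>150)): rep('orange',P,m,.02,.2);rep('flange',P,m,.025,.045)
for m in comps(d,(h>100)&(h<125)&(s>100)): rep('blue',P,m,.025,.04)
for m in comps(d,((h<5)|(h>174))&(s>150)): rep('red',P,m,.0,.09)
E
```

```text
[ 0.52752325 -0.04695891  0.14916543] 0.800768601841553
orange n 3798 rect c [529.  -45.7] size [59.5 59.3] ang 83.1 z med 31.3
flange n 2772 rect c [529.  -45.7] size [59.5 59.3] ang 83.1 z med 30.9
orange n 173 rect c [ 462.  -187.1] size [23.4 21.8] ang 6.0 z med 21.9
blue n 3143 rect c [737.4 -17.9] size [ 66.3 157.4] ang 0.5 z med 32.9
blue n 10340 rect c [528.7 -46.6] size [ 98.9 118.4] ang 83.9 z med 30.9
```

View pics/w4.png

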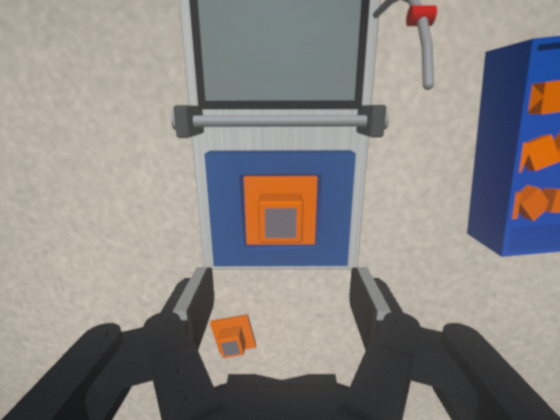

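The cap sits in the pocket at (281,210), square and flush: its flange and the plate top read the same height, 30.9 mm. Next is the knob.

drive_tool(
  plan=[
    [0.03, 0, 0, 0, 0, 0, 0.6],
    [0.045, 0, 0, 0, 0, 0, 0.6],
    [0.045, 0, 0, 0, 0, 0, 0.6],
    [0.045, 0.0004, 0, 0, 0, 0, 0.6],
    [0.037, 0, 0, 0, 0, 0, 0.6],
    [0, 0, 0, 0, 0, 0, 0.6],
    [0, 0, 0, 0, 0, 0, 0.6],
    [0, 0, 0, 0, 0, 0, 0.6],
  ],
)

```text
t: 11.7
tcp_pos: [0.5494, 0.1528, 0.1481]
tool_rot: [0.745, 0.667, -0.001, -0.001]
force: [0.8, -0.4, 0.3]
finger_gap: 0.8
gripper_force: 0.0
```

```bash
python3 - <<'E'
from h import *
from meas import *
d=snap('wrist');cv2.imwrite('pics/w5.png',d['image'][...,::-1])
st=manip.sense();print(st['tcp_pos'],st['finger_gap'],R.from_quat(st['tool_rot']).as_matrix().round(4))
P=cloud(d);H=cv2.cvtColor(d['image'],cv2.COLOR_RGB2HSV);h,s,v=[H[...,i] for i in range(3)]
for m in comps(d,((h<5)|(h>174))&(s>150)): rep('red',P,m,.0,.09); rep('upper',P,m,.046,.09)
E
```

```text
[0.54969127 0.15239944 0.14836436] 0.8026785694291447 [[ 1.100e-01  9.939e-01 -2.300e-03]
 [ 9.939e-01 -1.100e-01 -5.000e-04]
 [-7.000e-04 -2.200e-03 -1.000e+00]]
red n 857 rect c [550.5 153.6] size [17.2 28.4] ang 84.2 z med 53.3
upper n 840 rect c [550.5 153.6] size [17.2 28.4] ang 84.2 z med 53.4
```

View pics/w5.png

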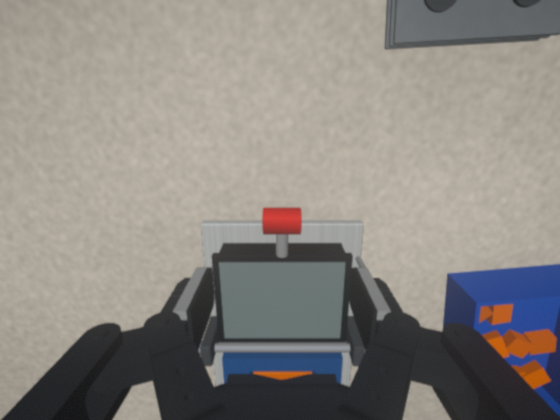

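The knob is at (282,220), straight below the fingers as predicted. I lower and pinch its end faces.

drive_tool(
  plan=[
    [0.0008, 0.0003, 0.03, 0, 0, 0, 0.6],
    [0, 0, 0.035, 0, 0, 0, 0.6],
    [0, 0, 0.025, 0, 0, 0, 0.6],
    [0, 0, 0.0134, 0, 0, 0, 0.6],
    [0, 0, 0, 0, 0, 0, 0.6],
    [0, 0, 0, 0, 0, 0, 0.6],
  ],
)

```text
t: 12.35
tcp_pos: [0.5513, 0.1538, 0.0464]
tool_rot: [0.745, 0.667, 0.0, 0.0]
force: [-0.2, -1.2, 0.6]
finger_gap: 0.8
gripper_force: 0.0
```

drive_tool(
  plan=[
    [0, 0, 0, 0, 0, 0, -1],
    [0, 0, 0, 0, 0, 0, -1],
    [0, 0, 0, 0, 0, 0, -1],
    [0, 0, 0, 0, 0, 0, -1],
    [0, 0, 0, 0, 0, 0, -1],
    [0, 0, 0, 0, 0, 0, -1],
    [0, 0, 0, 0, 0, 0, -1],
    [0, 0, 0, 0, 0, 0, -1],
  ],
  newtons=35,
)

```text
t: 13.15
tcp_pos: [0.5495, 0.1546, 0.0472]
tool_rot: [0.744, 0.668, -0.001, -0.001]
force: [-3.0, 0.2, 5.5]
finger_gap: 0.345
gripper_force: 35.3
```

drive_tool(
  plan=[
    [-0.0004, 0, -0.0098, 0, 0, 0, -1],
    [-0.0012, 0, -0.0098, 0, 0, 0, -1],
    [-0.0019, 0, -0.0096, 0, 0, 0, -1],
    [-0.0027, 0, -0.0094, 0, 0, 0, -1],
    [-0.0034, 0, -0.0092, 0, 0, 0, -1],
    [0, 0, 0, 0, 0, 0, -1],
    [0, 0, 0, 0, 0, 0, -1],
  ],
)

```text
t: 13.85
tcp_pos: [0.5484, 0.1443, 0.0942]
tool_rot: [0.744, 0.668, -0.001, -0.001]
force: [-5.0, -1.6, -3.1]
finger_gap: 0.341
gripper_force: 35.6
```

drive_tool(
  plan=[
    [-0.0041, 0, -0.0089, 0, 0, 0, -1],
    [-0.0048, 0, -0.0086, 0, 0, 0, -1],
    [-0.0055, 0, -0.0081, 0, 0, 0, -1],
    [-0.0061, 0, -0.0077, 0, 0, 0, -1],
    [-0.0067, 0, -0.0072, 0, 0, 0, -1],
    [0, 0, 0, 0, 0, 0, -1],
    [0, 0, 0, 0, 0, 0, -1],
    [0, 0, 0, 0, 0, 0, -1],
  ],
)

```text
t: 14.65
tcp_pos: [0.5455, 0.1175, 0.1349]
tool_rot: [0.745, 0.668, -0.001, -0.001]
force: [-6.1, -1.7, -3.4]
finger_gap: 0.338
gripper_force: 35.6
```

```bash
python3 - <<'E'
from h import *
from meas import *
st=manip.sense();print(st['tcp_pos'],st['finger_gap'],st['force'])
ims=[]
for n in ['side','wrist','top']:
    d=snap(n);pickle.dump(d,open('e_'+n+'.pkl','wb'));ims.append(d['image'])
    P=cloud(d);a=np.radians(83.85);ex=np.array([np.cos(a),np.sin(a)]);ey=np.array([-ex[1],ex[0]])
    nest=np.array([.5286,-.0470]);Q=P[...,:2]-nest
    jx=Q@ex-.075;jy=Q@ey;jz=P[...,2]-.045
    c=(abs(jy)<.052)&(jx>.02)&(jx<.07)&(jz>.0)&(jz<.09)&(abs(jy)>.02)
    if c.sum()>30:
        x,z=jx[c],jz[c]
        for _ in range(3):
            p=np.polyfit(x,z,1);r=abs(z-np.polyval(p,x));k=r<max(.003,np.median(r)*2);x,z=x[k],z[k]
        print(n,'mirror n',len(x),'angle',np.degrees(np.arctan(p[0])),'offset mm',p[1]*1e3*np.cos(np.arctan(p[0])))
s=cv2.resize(ims[0][150:270,200:320],(400,400));w=cv2.resize(ims[1],(400,300));t=cv2.resize(ims[2][200:310,180:330],(400,293))
c=np.zeros((600,800,3),np.uint8);c[:400,:400]=s;c[:300,400:]=w;c[300:593,400:]=t
cv2.imwrite('pics/end1.png',c[...,::-1])
E
```

```text
[0.54554982 0.11751689 0.13491468] 0.3379106188626947 [-6.06083199 -1.7245789  -3.40273091]
side mirror n 368 angle 41.462572807391425 offset mm 5.975641782307389
wrist mirror n 447 angle 40.24891816331009 offset mm 5.645623505090364
top mirror n 701 angle 41.798531413586964 offset mm 5.285626585385419
```

View pics/end1.png

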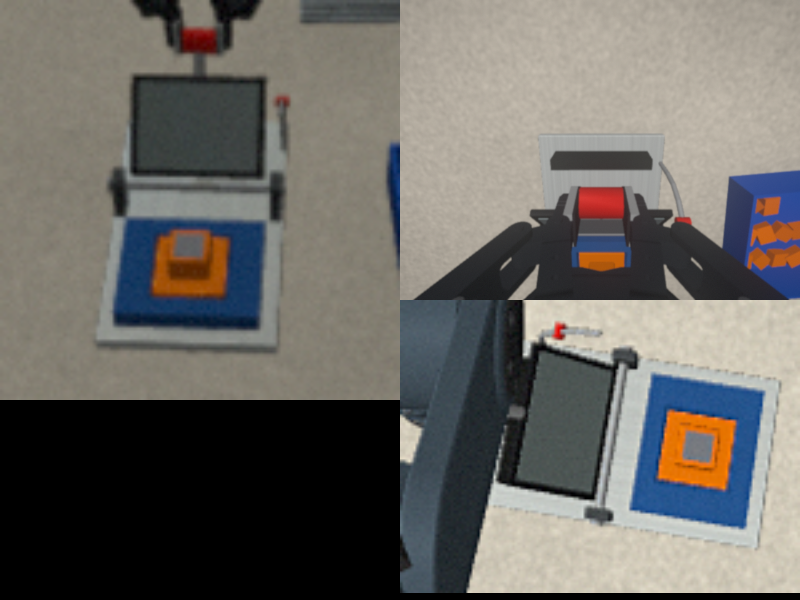

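The mirror is held up with the knob between the pads, and the cap is still seated. The rough fits give about 41°, while the tool's travel gives about 45°. I refine with a proper plane fit on the eroded glass area and the knob.

```bash
cat > ang.py <<'E'
from h import *
from meas import *
import sys
def ang(n,d):
    P=cloud(d);a=np.radians(83.85);ex=np.array([np.cos(a),np.sin(a)]);ey=np.array([-ex[1],ex[0]])
    Q=P[...,:2]-np.array([.5286,-.0470]);J=np.dstack([Q@ex-.075,Q@ey,P[...,2]-.045])
    H=cv2.cvtColor(d['image'],cv2.COLOR_RGB2HSV).astype(int);h,s,v=[H[...,i] for i in range(3)]
    c=(abs(J[...,1])<.056)&(J[...,0]>.005)&(J[...,0]<.085)&(J[...,2]>.005)&(J[...,2]<.085)
    g=cv2.erode((c&(v>55)).astype(np.uint8),np.ones((5,5)))>0
    X=J[g]
    if len(X)>60:
        for _ in range(5):
            m=X.mean(0);w=np.linalg.svd(X-m,full_matrices=False)[2][2];w*=np.sign(w[2]);r=abs((X-m)@w)
            X=X[r<max(.0015,2.5*np.median(r))]
        print(n,len(X),'tilt',np.degrees(np.arctan2(-w[0],w[2])).round(2),'ny',w[1].round(3),'dist hinge mm',(m@w*1e3).round(2),'centre ang',np.degrees(np.arctan2(m[2],m[0])).round(2),'rms',np.std((X-m)@w)*1e3)
    k=((h<5)|(h>174))&(s>150)&(abs(J[...,1])<.03)&(J[...,2]>.03)
    if k.sum()>10: print('  knob med',np.median(J[k],0)*1e3,'min',np.percentile(J[k],3,0)*1e3,'max',np.percentile(J[k],97,0)*1e3)
    b=(abs(J[...,1])<.05)&(abs(J[...,1])>.036)&(J[...,0]>-.12)&(J[...,0]<-.03);print('  plate z',np.nanmedian(P[...,2][b]))
if __name__=='__main__':
    for n in ['side','top','wrist']: ang(n,pickle.load(open(sys.argv[1]+n+'.pkl','rb')))
E
python3 ang.py e_
```

```text
side 448 tilt 41.34 ny 0.001 dist hinge mm 6.43 centre ang 47.92 rms 1.374234742703052
  knob med [85.1119014  -0.76330876 94.60610156] min [ 55.93933232 -14.27894626  84.59114146] max [ 94.29249557  13.79852855 234.37551619]
  plate z 0.034611163843993764
top 818 tilt 42.46 ny -0.003 dist hinge mm 4.73 centre ang 47.54 rms 0.8218060512349249
  plate z 0.032786553246996974
wrist 930 tilt 42.42 ny 0.001 dist hinge mm 3.41 centre ang 45.87 rms 0.13456010209692462
  knob med [ 9.72926234e+01 -3.14570221e-03  9.22368843e+01] min [ 87.07261907 -14.00122552  82.73328047] max [102.6670149   13.70647095  94.58160042]
  plate z 0.03098333261662202
```

```bash
python3 - <<'E'
from h import *
from meas import *
from ang import ang
for n in ['side','top']:
    d=pickle.load(open('e_'+n+'.pkl','rb'));f=210/np.tan(np.radians(d['fov_y'])/2);W=np.linalg.inv(d['extrinsics'])
    a=np.radians(83.85);ex=np.array([np.cos(a),np.sin(a),0]);ey=np.array([-ex[1],ex[0],0]);o=np.array([.5286,-.047,.045])+.075*ex
    def pr(x,y,z):
        p=W[:3,:3]@(o+x*ex+y*ey+np.array([0,0,z]))+W[:3,3];return np.round([d['cx']-f*p[0]/p[2],d['cy']+f*p[1]/p[2]],1)
    c=np.sqrt(.5)
    print(n,'mark',pr(.075*c,-.072,.075*c),'plate corners',[pr(x,y,-.013) for x in(-.125,-.025) for y in(-.06,.06)])
    for t in (41,43,45):
        u=np.radians(t);q=lambda r,y,h:pr(r*np.cos(u)-h*np.sin(u),y,r*np.sin(u)+h*np.cos(u))
        print(t,'far R,L',q(.104,-.058,.003),q(.104,.058,.003),'near R,L',q(.016,-.058,.003),q(.016,.058,.003),'knob',q(.125,0,0))
    H=cv2.cvtColor(d['image'],cv2.COLOR_RGB2HSV).astype(int);h,s,v=[H[...,i] for i in range(3)]
    for m in comps(d,(((h<5)|(h>174))&(s>120)))+comps(d,(h>100)&(h<125)&(s>120)):
        y,x=np.nonzero(m)
        if len(x)<3000: print(' comp',len(x),cv2.minAreaRect(np.c_[x,y].astype(np.float32)),cv2.boxPoints(cv2.minAreaRect(np.c_[x,y].astype(np.float32))).round(1).tolist())
s=pickle.load(open('e_side.pkl','rb'))['image'];t=pickle.load(open('e_top.pkl','rb'))['image']
c=np.hstack([cv2.resize(s[150:220,230:300],(400,400),interpolation=cv2.INTER_NEAREST),cv2.resize(t[205:275,205:275],(400,400),interpolation=cv2.INTER_NEAREST)])
cv2.imwrite('pics/end2.png',c[...,::-1])
E
```

```text
side mark [283.9 180.8] plate corners [array([277. , 245.3]), array([232.9, 243.9]), array([278.7, 216.5]), array([237. , 215.2])]
41 far R,L [279.4 170.5] [239.  169.5] near R,L [278.5 201.3] [238.2 200.1] knob [259.4 162.7]
43 far R,L [279.3 170.5] [238.8 169.4] near R,L [278.5 201.3] [238.2 200.2] knob [259.3 162.6]
45 far R,L [279.3 170.5] [238.7 169.4] near R,L [278.5 201.3] [238.2 200.2] knob [259.2 162.6]
 comp 74 ((259.0, 161.5), (7.0, 10.0), 90.0) [[254.0, 158.0], [264.0, 158.0], [264.0, 165.0], [254.0, 165.0]]
 comp 764 ((113.51752471923828, 22.38556671142578), (44.68113708496094, 31.058839797973633), 87.39744567871094) [[97.0, 0.800000011920929], [128.0, -0.6000000238418579], [130.0, 44.0], [99.0, 45.400001525878906]]
 comp 1720 ((341.2000427246094, 218.59999084472656), (56.06370162963867, 45.64478302001953), 82.87498474121094) [[315.1000061035156, 193.60000610351562], [360.3999938964844, 188.0], [367.29998779296875, 243.60000610351562], [322.0, 249.1999969482422]]
 comp 845 ((256.0, 231.5), (31.0, 44.0), 90.0) [[234.0, 216.0], [278.0, 216.0], [278.0, 247.0], [234.0, 247.0
[... 234 characters left out ...]
 R,L [227.6 213.9] [217.2 268.2] near R,L [258.7 223.2] [249.9 274.2] knob [213.4 238.6]
45 far R,L [228.6 213.9] [218.3 268.4] near R,L [258.9 223.2] [250.1 274.2] knob [214.6 238.7]
 comp 2598 ((284.16424560546875, 157.8150634765625), (67.11827850341797, 52.75748825073242), 3.7313966751098633) [[249.0, 182.0], [252.39999389648438, 129.3000030517578], [319.3999938964844, 133.6999969482422], [315.8999938964844, 186.3000030517578]]
 comp 1476 ((291.53082275390625, 256.3111572265625), (43.404911041259766, 51.64278030395508), 9.272602081298828) [[266.0, 278.29998779296875], [274.29998779296875, 227.3000030517578], [317.1000061035156, 234.3000030517578], [308.79998779296875, 285.29998779296875]]
```

View pics/end2.png

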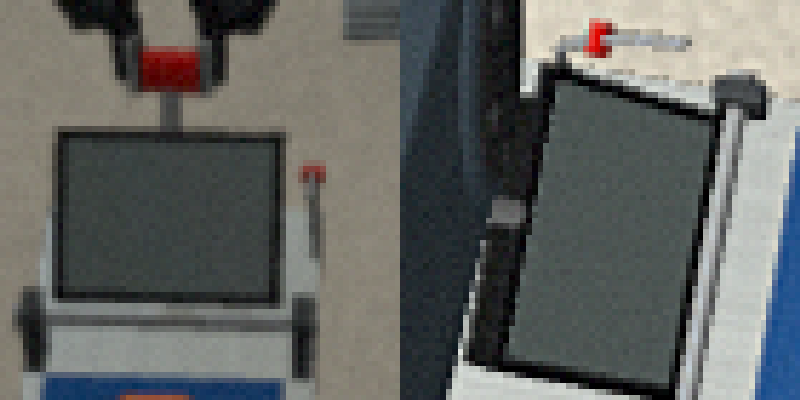

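```bash
python3 - <<'E'
from h import *
from meas import *
a=np.radians(83.85);ex=np.array([np.cos(a),np.sin(a)]);ey=np.array([-ex[1],ex[0]])
def go(f,n,lo,hi,zl,zh):
    d=pickle.load(open(f,'rb'));P=cloud(d);Q=P[...,:2]-np.array([.5286,-.0470]);J=np.dstack([Q@ex-.075,Q@ey,P[...,2]-.045])
    c=(abs(J[...,1])<.040)&(J[...,0]>lo)&(J[...,0]<hi)&(J[...,2]>zl)&(J[...,2]<zh)
    X=J[c];m=X.mean(0);A=np.c_[X[:,:2]-m[:2],np.ones(len(X))]
    for _ in range(4):
        p=np.linalg.lstsq(A,X[:,2],rcond=None)[0];r=abs(A@p-X[:,2]);k=r<max(.002,3*np.median(r));A,X=A[k],X[k]
    print(f,len(X),'tilt',np.degrees(np.arctan(p[0])).round(2),'y tilt',np.degrees(np.arctan(p[1])).round(2),'z at centre',(m[0]*1e3).round(1),(p[2]*1e3).round(1),'rms',(np.std(A@p-X[:,2])*1e3).round(2))
    # slope by quarters of x
    for i in range(4):
        l=lo+(hi-lo)*i/4;k=(X[:,0]>=l)&(X[:,0]<l+(hi-lo)/4)
        if k.sum()>5: print('   ',(X[k,0].mean()*1e3).round(1),(X[k,2].mean()*1e3).round(2),k.sum())
for n in ['top','side']:
    go(n+'.pkl',n,.025,.095,-.01,.02); go('e_'+n+'.pkl',n,.022,.062,.01,.08)
    go(n+'.pkl',n,-.12,-.11,-.03,.0) if 0 else None
t0=pickle.load(open('top.pkl','rb'))['image'].sum(2)//3;t1=pickle.load(open('e_top.pkl','rb'))['image'].sum(2)//3
for r in (258,262,266): print(r,t0[r,204:256].tolist(),'\n   ',t1[r,204:256].tolist())
E
```

```text
top.pkl 1009 tilt -0.31 y tilt -0.07 z at centre 59.9 4.8 rms 1.37
    33.7 4.82 255
    51.4 4.91 256
    69.0 4.77 247
    86.1 4.62 251
e_top.pkl 695 tilt 42.68 y tilt 0.23 z at centre 42.5 45.2 rms 1.32
    27.1 31.04 165
    37.1 40.29 175
    47.0 49.4 180
    57.0 58.68 175
side.pkl 433 tilt -0.4 y tilt -0.38 z at centre 59.3 6.5 rms 1.41
    33.9 6.71 111
    51.0 6.57 112
    67.7 6.57 105
    85.5 6.33 105
e_side.pkl 474 tilt 41.88 y tilt -0.18 z at centre 42.0 45.4 rms 2.41
    26.9 31.98 116
    37.0 40.7 117
    47.1 50.07 126
    56.9 58.89 115
258 [163, 164, 163, 168, 167, 161, 161, 159, 168, 164, 179, 68, 0, 56, 112, 114, 112, 111, 110, 110, 108, 115, 108, 111, 113, 108, 111, 109, 107, 111, 110, 110, 110, 110, 113, 109, 106, 112, 105, 108, 109, 108, 112, 112, 111, 110, 114, 98, 34, 4, 66, 170] 
    [36, 39, 42, 43, 34, 41, 44, 42, 42, 46, 45, 37, 68, 175, 66, 17, 31, 29, 33, 12, 2, 70, 84, 79, 84, 79, 80, 82, 80, 80, 82, 80, 88, 80, 80, 83, 81, 77, 88, 82, 83, 82, 81, 82, 85, 78, 78, 81, 82, 88, 35, 36]
262 [168, 173, 164, 161, 165, 165, 163, 170, 167, 184, 85, 15, 33
[... 180 characters left out ...]
32, 177, 151] 
    [38, 35, 33, 41, 42, 34, 42, 43, 33, 47, 36, 21, 179, 66, 17, 34, 29, 28, 28, 17, 91, 88, 79, 78, 84, 81, 81, 84, 80, 82, 84, 78, 81, 81, 86, 78, 84, 76, 80, 81, 85, 82, 85, 82, 78, 86, 80, 81, 85, 58, 3, 124]
266 [159, 161, 170, 170, 157, 159, 166, 160, 177, 93, 26, 10, 92, 121, 122, 122, 121, 114, 113, 116, 111, 110, 114, 110, 113, 112, 110, 111, 110, 108, 113, 110, 111, 114, 110, 108, 112, 111, 109, 111, 112, 113, 104, 111, 113, 123, 54, 19, 2, 122, 146, 148] 
    [44, 39, 37, 50, 45, 39, 42, 44, 44, 34, 22, 223, 88, 12, 23, 21, 30, 27, 11, 49, 82, 88, 84, 79, 84, 84, 82, 81, 78, 87, 77, 83, 81, 78, 79, 81, 83, 79, 80, 81, 73, 86, 79, 80, 77, 81, 81, 86, 72, 5, 54, 182]
```

The better fits agree. Slope corrected with the flat reference gives about 43.0°, surface position about 42.7°, and the knob from the wrist about 42.7°. The mirror is about 2.2° short of 45°, so I raise it a little along the arc.

drive_tool(
  plan=[
    [-0.0011, 0, -0.0012, 0, 0, 0, -1],
    [-0.0011, 0, -0.0011, 0, 0, 0, -1],
    [-0.0011, 0, -0.0011, 0, 0, 0, -1],
    [0, 0, 0, 0, 0, 0, -1],
    [0, 0, 0, 0, 0, 0, -1],
    [0, 0, 0, 0, 0, 0, -1],
  ],
)

```text
t: 15.4
tcp_pos: [0.5452, 0.1145, 0.1379]
tool_rot: [0.745, 0.667, -0.001, -0.001]
force: [-5.6, -0.6, -5.6]
finger_gap: 0.342
gripper_force: 35.2
```

```bash
cat > fin.py <<'E'
from h import *
from meas import *
st=manip.sense();print(st['tcp_pos'],st['finger_gap'],st['force'],st['gripper_force'])
a=np.radians(83.85);ex=np.array([np.cos(a),np.sin(a)]);ey=np.array([-ex[1],ex[0]])
def J_(d):
    P=cloud(d);Q=P[...,:2]-np.array([.5286,-.0470]);return np.dstack([Q@ex-.075,Q@ey,P[...,2]-.045])
T=[]
for i in range(6):
    J=J_(snap('top'));c=(abs(J[...,1])<.040)&(J[...,0]>.022)&(J[...,0]<.062)&(J[...,2]>.01)&(J[...,2]<.085);X=J[c];m=X.mean(0);A=np.c_[X[:,:2]-m[:2],np.ones(len(X))]
    for _ in range(4):
        p=np.linalg.lstsq(A,X[:,2],rcond=None)[0];r=abs(A@p-X[:,2]);k=r<max(.002,3*np.median(r));A,X=A[k],X[k]
    b,h=.8,4.0
    T.append([np.degrees(np.arctan(p[0]))+.31,np.degrees(np.arctan2(p[2]*1e3-b,m[0]*1e3)-np.arcsin(h/np.hypot(p[2]*1e3-b,m[0]*1e3)))])
print('slope, position',np.mean(T,0),np.std(T,0))
d=snap('wrist');J=J_(d);H=cv2.cvtColor(d['image'],cv2.COLOR_RGB2HSV).astype(int);h,s,v=[H[...,i] for i in range(3)]
k=((h<5)|(h>174))&(s>150)&(abs(J[...,1])<.03)&(J[...,2]>.03)
x,z=np.percentile(J[k][:,0],97)*1e3-11,np.percentile(J[k][:,2],97)*1e3-10;print('knob',x,z,np.degrees(np.arctan2(z,x)))
# circle fit to the knob surface
from scipy.optimize import least_squares
Y=J[k][:,[0,2]]*1e3;f=least_squares(lambda q:np.hypot(Y[:,0]-q[0],Y[:,1]-q[1])-11,[x,z],loss='soft_l1').x
print('knob circle',f,np.hypot(*f),np.degrees(np.arctan2(f[1]+1,f[0])))
E
python3 fin.py
```

```text
[0.54522529 0.11449542 0.13794138] 0.3416827526779423 [-5.58662983 -0.59168826 -5.58107008] 35.20772337913513
slope, position [44.55680303 44.46564681] [0.14268903 0.01616722]
knob 88.88010935501605 87.48839025797008 44.54788992533278
knob circle [88.87780526 86.00339428] 123.67638455396518 44.38940732360736
```

All the estimates now agree on about 44.5°. I make one last 0.5° trim.

drive_tool(
  plan=[
    [-0.0008, 0, -0.0008, 0, 0, 0, -1],
    [0, 0, 0, 0, 0, 0, -1],
    [0, 0, 0, 0, 0, 0, -1],
    [0, 0, 0, 0, 0, 0, -1],
    [0, 0, 0, 0, 0, 0, -1],
  ],
)

```text
t: 16.25
tcp_pos: [0.5451, 0.1137, 0.1387]
tool_rot: [0.745, 0.668, -0.001, -0.001]
force: [-4.5, -0.7, -5.6]
finger_gap: 0.341
gripper_force: 35.2
```

```bash
python3 fin.py
```

```text
[0.54513436 0.11372613 0.13870451] 0.3411652308874406 [-4.52782143 -0.70694806 -5.58820327] 35.17856419086456
slope, position [45.01443502 44.92717146] [0.12379784 0.04041627]
knob 88.12069485624563 88.2819711062562 45.05238268841533
knob circle [88.14297949 86.71521491] 123.6475366941077 44.86063170604814
```

```bash
python3 -c "
from station import manip
print(manip.sign_off())"
```

```text
the job is handed in; nothing more can be done
None
```

The orange cap is seated flush in the nest and released, and the gripper is holding the mirror by its knob at about 45° (measured 44.9–45.1°); the job was handed in after roughly 17 s of the 45 s allowed, with the white cap, bin and plates untouched.

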